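Wedge the loose box shelf tight

TASK

The little box shelf hangs loose on its nails. Take the yellow wedge out of its stand, set it thin end down in the slot between batten and shelf back with its flat face to the batten, and let go of it while it only hangs there by its taper; then tap it straight down until it goes no further and the shelf is tight against the nail heads. Do not force it once it has stopped, or the batten splits, and do not upset the things on the shelf.

Things in the scene. Friction and masses are not known exactly. Their poses are not given: they have to be found in the camera images.
- wedge_mid (a point): Loose yellow wooden wedge, 60 g, upright, thin end down; this point is half-way up: z from -52.5 to +52.5 mm. 30 mm wide along y between flat parallel sides (grip there). Flat upright face at x = -11.5; the other face (+x side) slopes 1 in 5: 8 mm thick at the bottom (x -11.5 to -3.5), 23 mm (x -11.5 to +11.5) from 75 mm up to the top at 105 mm.
- wedge: The same wedge, same axes; origin at its underside, 52.5 mm below wedge_mid. It stays in the slot by friction once driven and released.
- stand: Fixed dark wooden stand that holds the wedge at the start, right (-y) of the shelf: 75 (x) x 70 (y) x 46 mm tall, origin at the centre of its underside, axes as the wedge's. The wedge's lower 40 mm are in its slot; lift straight up 45 mm or more to clear.
- slot_mouth (a point): Top centre of the wedge slot, on the upright batten face (x = 0), 130 mm above the bench. x points from board to shelf, y along the board, z up. Opposite is a sloping light pad on the shelf back, 14.6 mm away at the top, 6.6 mm away 40 mm lower (1 in 5), each up to 2.6 mm more or less, differently each time. Open below; cheeks at y = -18 and +18. Wedge goes in with its axes as these.
- batten: Dark batten with the two cheeks, fixed; origin and axes as slot_mouth, 120 mm along y, 44 mm high; a board 142 mm tall is behind it, from x = -9 to -15 back. The wedge hangs by its taper 20 to 56 mm deep, then drives 15 to 25 mm under a push of 8 growing to 11-16 N, and stops at an unknown 45 to 71 mm, where resistance rises steeply. Splits if the wedge bears on it with over 30 N (a push of 27 N or more).
- shelf (a joint): How far the shelf is pushed out along its nails, m: 0 to 0.002 at the start (loose), 0.005 hard against the nail heads. A spring (2 to 5 N) and rubbing (4 N) resist. Noisy: one reading cannot show the stop. The shelf is a light wooden open tray, 350 x 109 mm, in front (+x) of the slot; floor 78, back panel 130, end walls 115 mm above the bench; things in it reach 146 mm.
- lantern: Dark green folding LED lantern, 58 mm across, 68 mm tall, loose on the shelf floor; origin at the centre of its underside. Leave it alone.
- jar: Open orange plastic jar, 56 mm across, 64 mm tall, loose on the shelf floor; origin at the centre of its underside. Leave it alone. (Its cap lies upside down on the shelf, fixed.)
- egg_cup: White melamine egg cup, 50 mm across, 52 mm tall, loose on the shelf floor; origin at the centre of its underside. Leave it alone.
- fuse_holder: Black and grey hard plastic fuse holder, 50 x 16 x 21 mm, loose on the shelf floor; origin at the centre of its underside. Leave it alone.
Mind the look-alikes: they are no part of the job. Of the things that look like the wedge, the larger one is meant.

How it is judged (in metres and radians):
On the way, in this order (a step that is already met when the one before it is completed fails the run):
1. the wedge hangs upright in the slot by its taper, let go, the shelf not yet driven out (less than 3.5 mm) (y of wedge_mid in the frame of slot_mouth between -0.006 and 0.006 m and x of wedge_mid in the frame of slot_mouth between 0.005 and 0.019 m and angle between wedge_mid's own z axis and vertical below 0.12 rad and z of wedge_mid in the frame of slot_mouth below 0.036 m and contact force between the fingers and wedge below 0.1 N and value of joint shelf below 0.0035 m and linear speed of wedge below 0.02 m/s), for 0.2 s.
2. the wedge is driven until the shelf is tight against the nail heads (at least 4.8 of 5 mm) (y of wedge_mid in the frame of slot_mouth between -0.006 and 0.006 m and x of wedge_mid in the frame of slot_mouth between 0.005 and 0.019 m and angle between wedge_mid's own z axis and vertical below 0.12 rad and value of joint shelf above 0.0048 m), for 0.2 s.
At the end, for the whole second after the job is handed in: The wedge is upright (within 0.12 rad) in the slot (centred within 6 mm along the slot), at least 40.5 mm deep, at rest and released; the shelf is held out at least 4.8 mm of its 5 mm play (all of step 2 and z of wedge_mid in the frame of slot_mouth below 0.012 m and linear speed of wedge below 0.01 m/s and contact force between each of the arm, the fingers and wedge below 0.1 N); the robot touches nothing.
It fails at once if the wedge bears on the batten with more than 30 N (it splits) (contact force between wedge and batten above 30 N).
It fails at once if a thing on the shelf is shifted more than 25 mm or tipped (distance of any of lantern, jar, egg_cup, fuse_holder from where it was at the start of the episode above 0.025 m or angle between any of lantern, jar, egg_cup, fuse_holder's own z axis and vertical above 0.5 rad).
It also fails if it takes over 56 s, if anything falls off the work surface, if the arm or the gripper's body presses on something with over 40 N, if the wrist force passes 120 N, or if a joint passes its speed limit or range.

ROBOT

A 6-joint arm with a two-finger parallel gripper is mounted at the origin on the work surface. World frame = base frame: x ahead of the robot, y to its left, z up, the work surface at z = 0. Lengths are in m, angles in degrees, forces in N, time in s.
With the tool pointing down it reaches from about 0.25 to 0.725 m from the base axis. Payload 9.7 kg.
Tool frame: the origin (TCP) lies on the centre line of the jaws, within the pads' length; the fingertips stand tip_reach ahead of it and the grasp point (between the pads) lies 2 mm behind it (tip_reach is the distance from the TCP to the fingertips, in m); z points along the fingers, y is the direction in which the jaws open and shut (so a half turn about z gives the same grasp; the last joint's range is limited). The gripper opens to 85 mm and grips with 20 to 120 N. Pads are 22 mm wide; open, the fingers measure 114 mm over their backs; the gripper's body (76 mm by 85 mm) begins 54 mm behind the grasp point. The pads swing forward as they close: fully open they stand 13 mm farther back than shut.
Start: joints at [-73.625, 4.979, 10.078, 95.1, 0, 90], TCP at [0.155, -0.528, 0.248] pointing down, gripper open.
Joint ranges: [-179.16, 179.16], [-48.56, 103.87], [-65.8, 70.77], [-126.05, 130.52], [-82.76, 87.17], [-180, 180]. Speed limits (degrees/s): [127.2, 127.2, 147.25, 180, 180, 180].

INTERFACE

Orientations are given as [roll, pitch, yaw] about the fixed x, y, z axes, in that order (R = Rz(yaw) Ry(pitch) Rx(roll)).
In Python, from workcell import get_obs, camera, calibration, job_done, tip_reach gives the robot as it stands.
- The arm moves only by the tool apply_moves, never from a script. Its argument "rows" is a list of rows, each a list of 7 numbers: the shift along the world's x, y, z in mm, then the turn, a rotation vector about the world's x, y, z in degrees, then the closure, from 0 (fully open) to 1 (shut). A call has 1 to 20 rows; each row shifts and turns the commanded pose from where the row before left it; what a row does not reach is not made up. A row lasts 1/8 s, in which the tool goes at most 62.5 mm and 10.7 degrees, less where a joint would pass 70% of its speed; a pose out of reach is approached as far as the arm can. A call with a gripper value outside its range is refused whole. The fingers move at their own pace and stop on an object; "grip_force" is the grip in N (left out, the last holds). Time passes only in rows, so rows that do not move let the fingers close. It gives the time, the measured TCP pose, the force and the opening at its end, in the units of the state.
- get_obs(): the state, without advancing time (a new reading comes with each control period).
- camera(name): name is "scene" or "top" or "wrist"; returns the picture (480x640x3 uint8, red, green, blue); there is no depth.
- calibration(name): a dict with "intrinsics" (3x3 intrinsics, pixels), "T" (4x4, takes a point from camera to world coordinates); the wrist camera has in their place "mount" (4x4, takes a point from camera to tool coordinates, whose origin is the TCP and whose axes are the flange's). Camera axes: x right, y down, z forward; pixel columns grow to the right and rows downward; lengths in m; the calibration is good to about 2 mm. A picture is of the moment at which its call begins: read the wrist's pose just before it. calibration takes no time and is no camera call.
- job_done(): hands the job in, once; it reports no verdict.
The state is a dict: "time": time; "q": joint angles; "qd": joint speeds; "joint_efforts": joint torques, N m; "ee_pos": TCP position; "tcp_rot": TCP orientation; "wrist_force": force on the tool from outside, world axes, zero at the start; "torque": the same for the moment, N m; "opening": finger opening in m.
Only numpy, scipy, OpenCV 4.12 (cv2) and the standard library are available. Lean on these libraries where they do the work, as an engineer would, in place of code of your own. Each camera call takes 0.05 s, during which the arm holds its last target.

## Working session

There is one attempt and no reset: what is moved stays moved. The work goes in short steps, Python scripts to look and compute and a tool call to move; the robot and the scene stay as the last step left them, time stands still between calls to the robot, and variables do not carry over. Pictures are saved under pics/ and viewed, and the job is handed in when it is done.

Besides the shell and the picture viewer there is one more tool, called after "Emit:" by a JSON object that holds its "op" and its "data", one argument or row to a line. apply_moves: Moves the arm, as the interface text tells. Its arguments: {"type":"object","properties":{"rows":{"type":"array","items":{"type":"array","items":{"type":"number"}}},"grip_force":{"type":"number"}},"required":["rows"]}

```bash
ls; mkdir -p pics
python3 - <<'E'
from workcell import *
import cv2
print(get_obs(), tip_reach)
for n in ["scene","top","wrist"]:
    c=calibration(n); print(n,c)
    cv2.imwrite(f"pics/{n}0.png",camera(n)[:,:,::-1])
E
```

```text
pics
{'time': 0.0, 'q': array([-7.36267457e+01,  5.01275772e+00,  1.00343273e+01,  9.50994819e+01,
        1.39084270e-03,  9.00002654e+01]), 'qd': array([-0.03388938, -0.01524725,  0.04214847, -0.05229735, -0.05488083,
        0.00560515]), 'joint_efforts': array([-7.96686363e-04, -5.20383561e+01,  4.64806581e+01,  1.63082255e-02,
        4.24204040e-05, -1.00335079e-06]), 'ee_pos': array([ 0.1549901 , -0.52749712,  0.24756601]), 'tcp_rot': array([-1.79922088e+02, -1.39048050e-03,  1.63729870e+01]), 'wrist_force': array([ 0.68521283, -0.36727154,  0.02139442]), 'torque': array([ 0.01128363, -0.00913095, -0.00843546]), 'opening': 0.08547240246091357} 0.017
scene {'intrinsics': array([[598.87182063,   0.        , 317.20336454],
       [  0.        , 598.87182063, 256.09659645],
       [  0.        ,   0.        ,   1.        ]]), 'T': array([[-0.65355026,  0.54959925, -0.52039669,  1.08165419],
       [ 0.75680929,  0.48412238, -0.43916422,  0.42555863],
       [ 0.01057136, -0.68085695, -0.73234013,  0.84996895],
       [ 0.        ,  0.        ,  0.        ,  1.        ]])}
top {'in
[... 243 characters left out ...]
9996553 , -0.02597162, -0.00384097, -0.02125103],
       [ 0.00627483, -0.09429082, -0.99552492,  1.37247335],
       [ 0.        ,  0.        ,  0.        ,  1.        ]])}
wrist {'intrinsics': array([[359.12269308,   0.        , 321.67961072],
       [  0.        , 359.12269308, 239.79203478],
       [  0.        ,   0.        ,   1.        ]]), 'mount': array([[-9.66649999e-04, -9.50007565e-01, -3.12225386e-01,
         8.09132084e-02],
       [ 9.99999191e-01, -1.17660311e-03,  4.84049799e-04,
        -5.74350702e-04],
       [-8.27216329e-04, -3.12224665e-01,  9.50007934e-01,
        -1.25415629e-01],
       [ 0.00000000e+00,  0.00000000e+00,  0.00000000e+00,
         1.00000000e+00]])}
```

View pics/scene0.png

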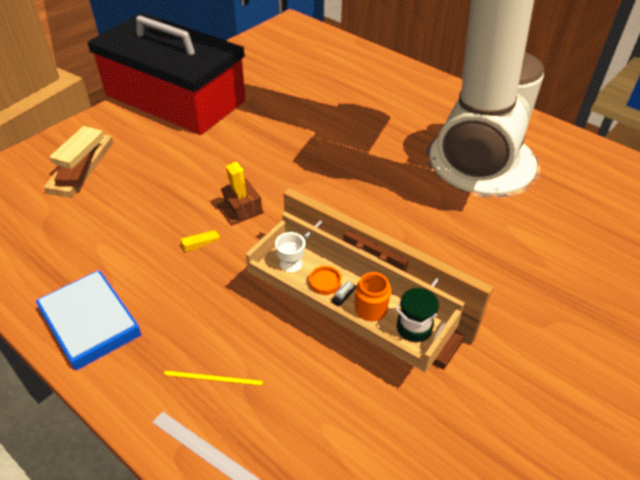

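View pics/top0.png

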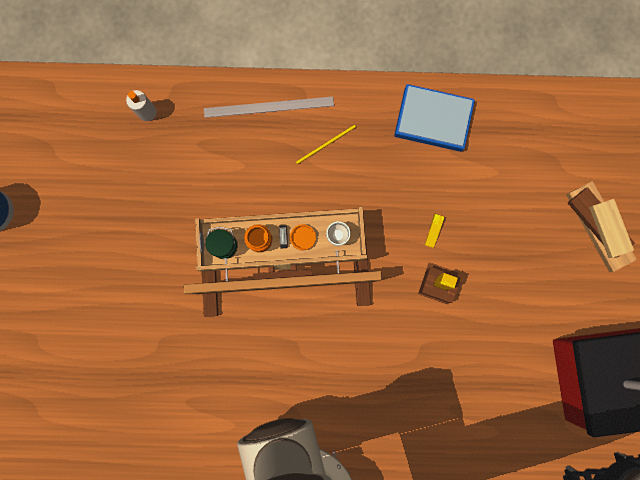

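View pics/wrist0.png

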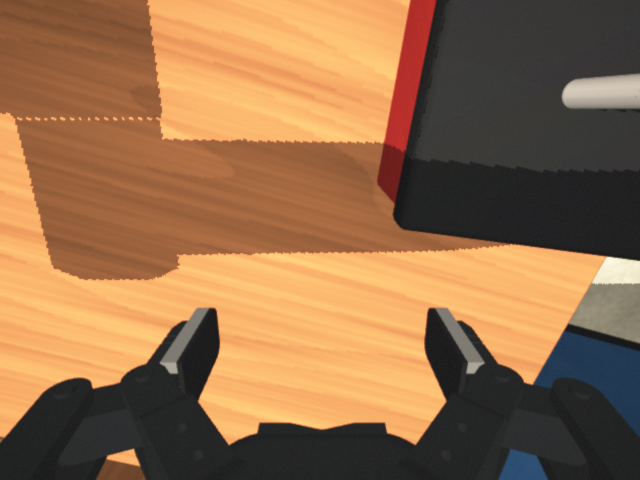

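```bash
cat > h.py <<'E'
import numpy as np, cv2
from workcell import *
from scipy.spatial.transform import Rotation as R
def tcpT(o):
    T=np.eye(4);T[:3,:3]=R.from_euler('xyz',o['tcp_rot'],degrees=True).as_matrix();T[:3,3]=o['ee_pos'];return T
def camT(n,o=None):
    c=calibration(n)
    return (c['intrinsics'], c['T'] if n!='wrist' else tcpT(o)@c['mount'])
def ray(KT,uv):
    K,T=KT; d=T[:3,:3]@np.linalg.solve(K,[uv[0],uv[1],1.]); return T[:3,3],d/np.linalg.norm(d)
def onz(KT,uv,z):
    p,d=ray(KT,uv); return p+d*(z-p[2])/d[2]
def tri(rs):
    A=0;b=0
    for p,d in rs:
        M=np.eye(3)-np.outer(d,d);A=A+M;b=b+M@p
    x=np.linalg.solve(A,b); return x,[np.linalg.norm((np.eye(3)-np.outer(d,d))@(x-p)) for p,d in rs]
def proj(KT,X):
    K,T=KT; x=T[:3,:3].T@(np.asarray(X)-T[:3,3]); x=K@x; return x[:2]/x[2]
E
python3 - <<'E'
import cv2
a=cv2.imread('pics/top0.png'); b=cv2.imread('pics/scene0.png')
def crop(im,x,y,w,h,s,n): cv2.imwrite(n,cv2.resize(im[y:y+h,x:x+w],None,fx=s,fy=s,interpolation=cv2.INTER_CUBIC))
crop(a,405,250,70,60,10,'pics/t_st.png'); crop(a,180,200,210,120,3.8,'pics/t_sh.png')
crop(b,205,150,75,75,8,'pics/s_st.png'); crop(b,240,180,260,190,3,'pics/s_sh.png')
E
```

```text
(no output)
```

View pics/t_st.png

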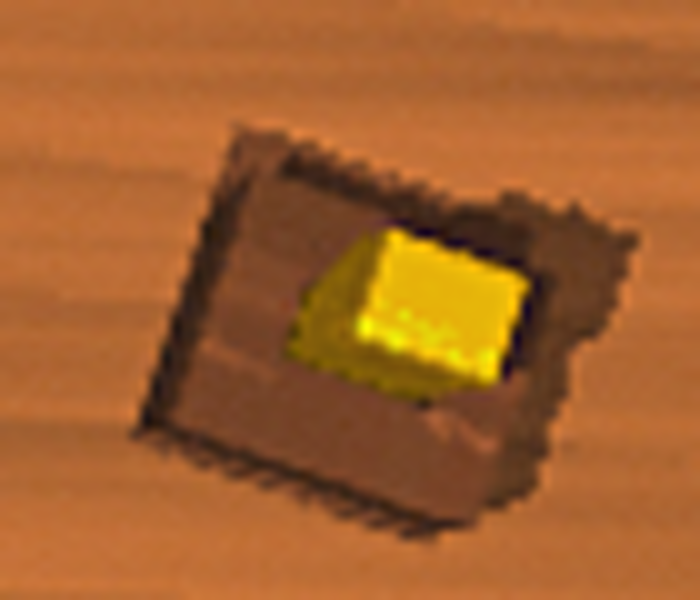

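View pics/s_st.png

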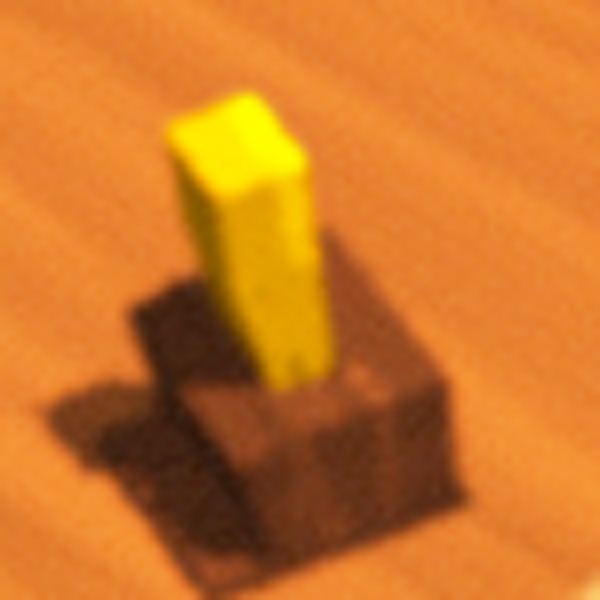

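View pics/t_sh.png

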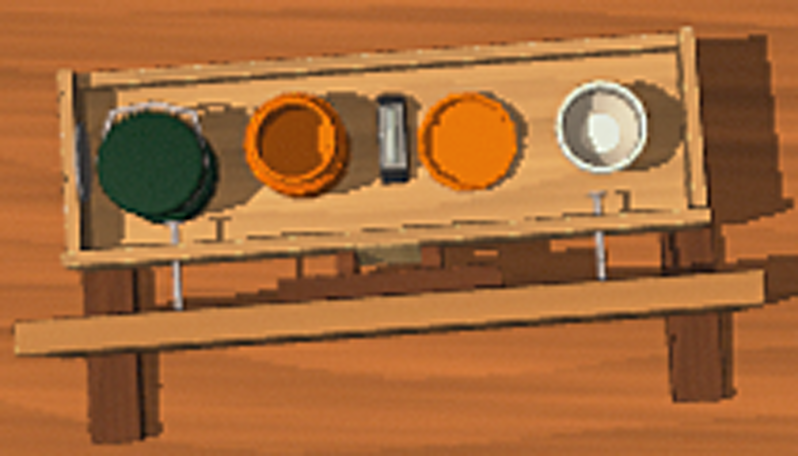

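View pics/s_sh.png

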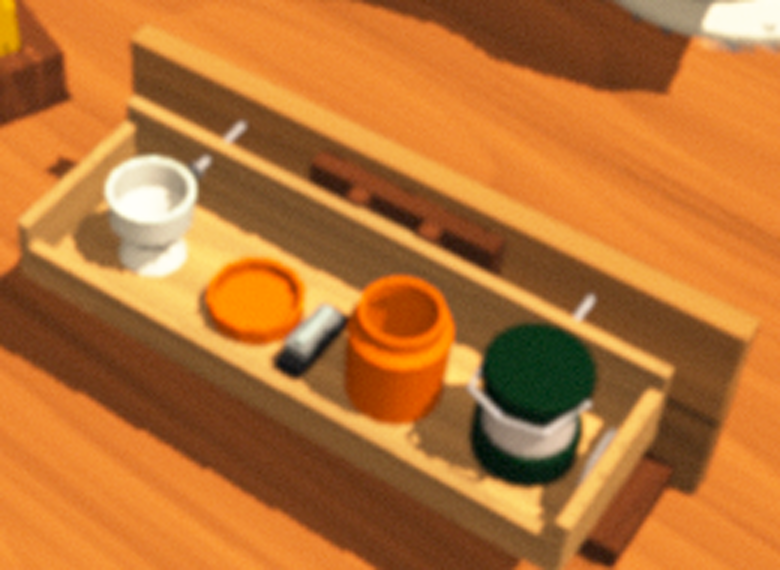

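Run:
```python
from h import *
t=camT('top'); s=camT('scene')
c=np.array([(39,22.5),(53,28),(49.5,38.5),(36,34)])+[405,250]
cs=np.array([(250,95),(170,130),(225,195),(305,155)])/8+[205,150]
P=np.array([onz(t,u,.111) for u in c]); print(P.round(4),P.mean(0))
print(tri([ray(t,c.mean(0)),ray(s,cs.mean(0))]))
S=np.array([onz(s,u,.111) for u in cs]); print(S.round(4),S.mean(0))
for P in (P,S):
  pass
# board top ends & slot
b=np.array([(15,330),(762,272),(763,300),(15,352)])/3.8+[180,200]
B=np.array([onz(t,u,.142) for u in b]);print(B.round(4), np.degrees(np.arctan2(-(B[0]-B[1])[0],(B[0]-B[1])[1])))
print(onz(t,np.array((390,265))/3.8+[180,200],.13))
q=np.array([(65,262),(710,215)])/3.8+[180,200]
Q=np.array([onz(t,u,.13) for u in q]);print(Q, np.degrees(np.arctan2(-(Q[0]-Q[1])[0],(Q[0]-Q[1])[1])))
```

```text
[[ 0.5011 -0.2863  0.111 ]
 [ 0.4904 -0.3154  0.111 ]
 [ 0.4685 -0.3082  0.111 ]
 [ 0.4771 -0.2802  0.111 ]] [ 0.48426743 -0.29751056  0.111     ]
(array([ 0.48316667, -0.29691575,  0.10703766]), [np.float64(0.0018878728347901462), np.float64(0.0018878728347902752)])
[[ 0.4702 -0.3028  0.111 ]
 [ 0.4926 -0.3075  0.111 ]
 [ 0.501  -0.2795  0.111 ]
 [ 0.4776 -0.276   0.111 ]] [ 0.4853396 -0.2914289  0.111    ]
[[ 0.457   0.2442  0.142 ]
 [ 0.498  -0.1512  0.142 ]
 [ 0.4831 -0.152   0.142 ]
 [ 0.4454  0.2437  0.142 ]] 5.912511447805438
[0.49720031 0.04739933 0.13      ]
[[ 0.49430888  0.22173386  0.13      ]
 [ 0.52857752 -0.12399471  0.13      ]] 5.660671510607874
```

Emit:
{"op": "apply_moves", "data": {
  "rows": [
    [33,23,0,0,0,-3.5,0],
    [33,23,0,0,0,-3.5,0],
    [33,23,0,0,0,-3.5,0],
    [33,23,0,0,0,-3.5,0],
    [33,23,0,0,0,-3.5,0],
    [33,23,0,0,0,-3.5,0],
    [33,23,0,0,0,-3.5,0],
    [33,23,0,0,0,-3.5,0],
    [33,23,0,0,0,-3.5,0],
    [33,23,0,0,0,-3.5,0],
    [0,0,0,0,0,0,0]
  ],
  "grip_force": 30
}}

```text
time: 1.52
ee_pos: [0.4866, -0.2961, 0.2474]
tcp_rot: [-180.0, 0.1, -18.5]
wrist_force: [-0.4, -0.3, -0.0]
opening: 0.0855
```

Run:
```python
from h import *
o=get_obs();print(o['time'],o['ee_pos'],o['tcp_rot'],o['wrist_force'],o['q'])
im=camera('wrist')[:,:,::-1];cv2.imwrite('pics/w1.png',im);np.save('o1.npy',o,allow_pickle=True)
```

```text
1.525 [ 0.48664236 -0.29608234  0.24740611] [-1.79969387e+02  6.61965039e-02 -1.84828967e+01] [-0.35870939 -0.3078123  -0.04827308] [-3.13242366e+01  7.77565579e+00  1.30311060e+01  9.53267949e+01
  1.51350500e-02  1.67158668e+02]
```

View pics/w1.png

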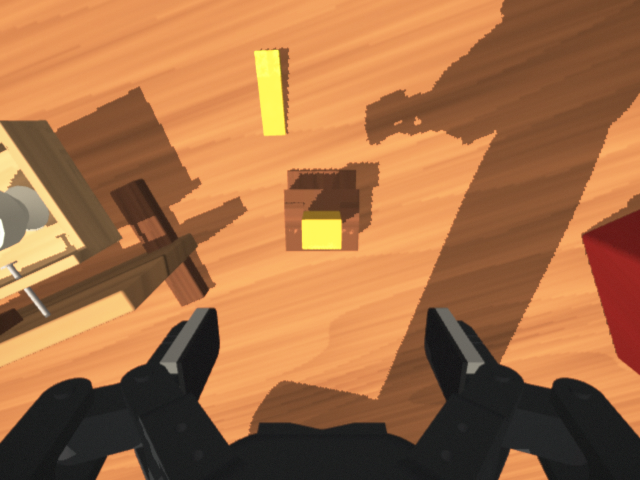

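Run:
```python
from h import *
o=np.load('o1.npy',allow_pickle=True).item();k=camT('wrist',o)
im=cv2.imread('pics/w1.png')
print(im[205:255:2,322]); 
hsv=cv2.cvtColor(im,cv2.COLOR_BGR2HSV)
m=((hsv[...,0]>20)&(hsv[...,0]<35)&(hsv[...,1]>150)&(hsv[...,2]>225)).astype(np.uint8); m[:200]=0;m[260:]=0;m[:,:280]=0;m[:,370:]=0
c=max(cv2.findContours(m,0,1)[0],key=cv2.contourArea);r=cv2.minAreaRect(c);b=cv2.boxPoints(r);print(r,b)
P=np.array([onz(k,u,.111) for u in b]);print(P,P.mean(0))
for i in range(4):
  d=P[(i+1)%4]-P[i];print(np.linalg.norm(d),np.degrees(np.arctan2(d[1],d[0])))
```

```text
[[ 39  60  92]
 [ 38  58  93]
 [ 38  58  93]
 [ 36  93 127]
 [ 35 107 142]
 [ 33 104 139]
 [ 34 104 139]
 [ 58 180 227]
 [ 92 249 255]
 [ 92 249 255]
 [ 91 249 255]
 [ 93 249 255]
 [ 92 249 255]
 [ 93 249 255]
 [ 93 249 255]
 [ 92 249 255]
 [ 92 249 255]
 [ 92 249 255]
 [ 93 249 255]
 [ 92 249 255]
 [ 98 253 255]
 [106 254 255]
 [ 74 162 215]
 [ 91 150 235]
 [102 170 247]]
((321.5, 233.5), (29.0, 39.0), 90.0) [[302. 219.]
 [341. 219.]
 [341. 248.]
 [302. 248.]]
[[ 0.50192589 -0.2846573   0.111     ]
 [ 0.49259051 -0.31250051  0.111     ]
 [ 0.47050263 -0.30550497  0.111     ]
 [ 0.48008783 -0.27691506  0.111     ]] [ 0.48627672 -0.29489446  0.111     ]
0.029366535746435603 -108.53546503619249
0.023169205984353937 162.42628076670107
0.030153916100309024 71.46549099159508
0.02316987213115439 -19.52091960699076
```

Emit:
{"op": "apply_moves", "data": {
  "rows": [
    [0,18,0,0,0,10.5,0],
    [0,18,0,0,0,10.5,0],
    [0,18,0,0,0,10.5,0],
    [0,18,0,0,0,10.5,0],
    [0,18,0,0,0,10.5,0],
    [0,18,0,0,0,10.5,0],
    [0,18,0,0,0,10.5,0],
    [0,18,0,0,0,10.5,0],
    [0,18,0,0,0,10.5,0],
    [0,18,0,0,0,10.5,0],
    [0,18,0,0,0,10.5,0],
    [0,18,0,0,0,10.5,0],
    [0,18,0,0,0,10.5,0],
    [0,18,0,0,0,10.5,0],
    [0,18,0,0,0,10.5,0],
    [0,18,0,0,0,10.5,0],
    [0,18,0,0,0,10.5,0],
    [0,18,0,0,0,10.5,0],
    [0,18,0,0,0,10.5,0],
    [0,0,0,0,0,0,0]
  ]
}}

```text
time: 4.08
ee_pos: [0.4848, 0.0442, 0.2483]
tcp_rot: [-180.0, -0.0, -179.1]
wrist_force: [-0.2, -1.2, 0.3]
opening: 0.0856
```

Run:
```python
from h import *
o=get_obs();print(o['time'],o['ee_pos'],o['tcp_rot'],o['wrist_force'],o['q'])
im=camera('wrist')[:,:,::-1];cv2.imwrite('pics/w2.png',im);np.save('o2.npy',o,allow_pickle=True)
```

```text
4.075 [0.48475589 0.04417049 0.24830243] [-1.79992348e+02 -3.13383680e-03 -1.79111955e+02] [-0.16034    -1.18365935  0.28288474] [ 5.21042977e+00 -3.66580073e+00  1.35460470e+00  9.50241071e+01
 -7.39375023e-03  4.32238493e+00]
```

View pics/w2.png

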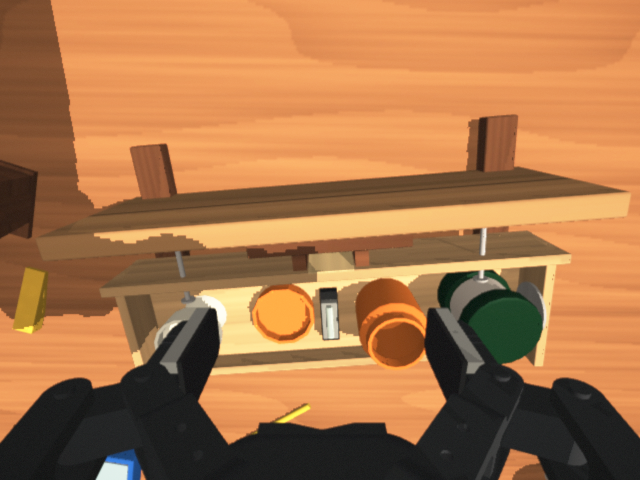

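Run:
```python
import cv2
a=cv2.imread('pics/w2.png')
cv2.imwrite('pics/w2z.png',cv2.resize(a[225:290,235:425],None,fx=4.2,fy=4.2,interpolation=cv2.INTER_CUBIC))
a=cv2.imread('pics/top0.png')
cv2.imwrite('pics/t2z.png',cv2.resize(a[250:300,235:330],None,fx=8,fy=8,interpolation=cv2.INTER_CUBIC))
```

```text
(no output)
```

View pics/w2z.png

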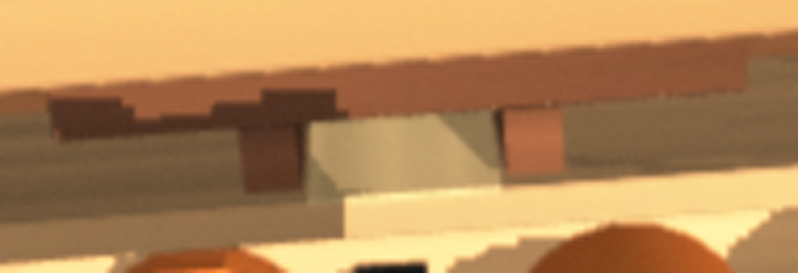

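View pics/t2z.png

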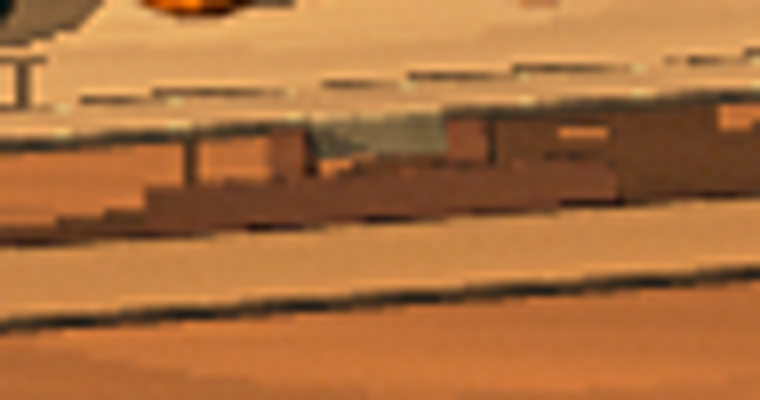

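Run:
```python
from h import *
o=np.load('o2.npy',allow_pickle=True).item();k=camT('wrist',o)
t=camT('top')
def f(u,z=.13): return onz(k,(np.array(u)+.5)/4.2-.5+[235,225],z)
L,Rr,a,b=[f(u) for u in [(303,122),(498,107),(57,139),(747,92)]]
print(L,Rr,np.linalg.norm(L-Rr),(L+Rr)/2); print(a,b,np.linalg.norm(a-b),(a+b)/2)
d=b-a;print('yaw',np.degrees(np.arctan2(-d[0],d[1])))
print('pad',f((420,189)),)
def g(u,z=.13): return onz(t,(np.array(u)+.5)/8-.5+[235,250],z)
L,Rr,a,b=[g(u) for u in [(312,177),(450,163),(145,190),(615,165)]]
print(L,Rr,np.linalg.norm(L-Rr),(L+Rr)/2); print(a,b,(a+b)/2)
# board top edges in wrist
A=onz(k,(42,258),.142);B=onz(k,(629,213),.142);d=B-A;print(A,B,'yaw',np.degrees(np.arctan2(-d[0],d[1])))
```

```text
[0.49604948 0.03399951 0.13      ] [0.49280432 0.06748949 0.13      ] 0.0336468395934322 [0.4944269 0.0507445 0.13     ]
[ 0.49981852 -0.00856105  0.13      ] [0.48944448 0.10999262 0.13      ] 0.11900668793479302 [0.4946315  0.05071578 0.13      ]
yaw 5.00092744009623
pad [0.50825081 0.05448656 0.13      ]
[0.4927438  0.06576282 0.13      ] [0.49722173 0.03070205 0.13      ] 0.035345564623979996 [0.49498276 0.04823243 0.13      ]
[0.48833414 0.10818533 0.13      ] [ 0.49779802 -0.01138756  0.13      ] [0.49306608 0.04839889 0.13      ]
[ 0.49746984 -0.14859122  0.142     ] [0.45964493 0.24796755 0.142     ] yaw 5.448551607225169
```

Emit:
{"op": "apply_moves", "data": {
  "rows": [
    [0,-34,0,0,0,-2,0],
    [0,-34,0,0,0,-2,0],
    [0,-34,0,0,0,-2,0],
    [0,-34,0,0,0,-2,0],
    [0,-34,0,0,0,-2,0],
    [0,-34,0,0,0,-2,0],
    [0,-34,0,0,0,-2,0],
    [0,-34,0,0,0,-2,0],
    [0,-34,0,0,0,-2,0],
    [0,-34,0,0,0,-1.4,0],
    [0,0,-40,0,0,0,0],
    [0,0,-30,0,0,0,0],
    [0,0,0,0,0,0,0]
  ]
}}

```text
time: 5.75
ee_pos: [0.4833, -0.2961, 0.1761]
tcp_rot: [180.0, -0.2, 161.2]
wrist_force: [-0.9, 0.8, 0.2]
opening: 0.0849
```

Run:
```python
from h import *
o=get_obs();print(o['time'],o['ee_pos'],o['tcp_rot'],o['wrist_force'],o['q'])
im=camera('wrist')[:,:,::-1];cv2.imwrite('pics/w3.png',im);np.save('o3.npy',o,allow_pickle=True)
```

```text
5.75 [ 0.48328947 -0.29608689  0.17610098] [179.95686524  -0.24192077 161.24266044] [-0.94187569  0.81155673  0.19254059] [-3.14883697e+01  6.64431505e+00  3.88895872e+00  8.74901227e+01
 -1.12386911e-02 -1.27309150e+01]
```

View pics/w3.png

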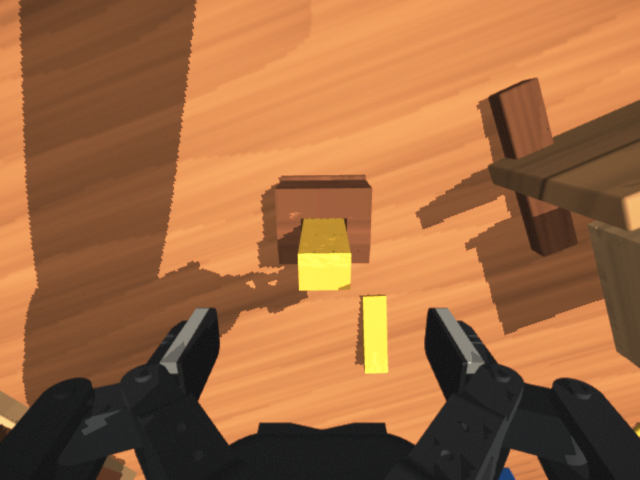

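```bash
cat > wt.py <<'E'
from h import *
def wtop(o,im,z,box,v=225):
    k=camT('wrist',o);hsv=cv2.cvtColor(im,cv2.COLOR_BGR2HSV)
    m=((hsv[...,0]>20)&(hsv[...,0]<35)&(hsv[...,1]>100)&(hsv[...,2]>v)).astype(np.uint8)
    x0,y0,x1,y1=box;mm=m*0;mm[y0:y1,x0:x1]=m[y0:y1,x0:x1]
    c=max(cv2.findContours(mm,0,1)[0],key=cv2.contourArea);r=cv2.minAreaRect(c);b=cv2.boxPoints(r);print(r)
    P=np.array([onz(k,u,z) for u in b]);print(P.round(4),P.mean(0))
    for i in range(4):
        d=P[(i+1)%4]-P[i];print(np.linalg.norm(d),np.degrees(np.arctan2(d[1],d[0])))
E
python3 - <<'E'
from wt import *
wtop(np.load('o3.npy',allow_pickle=True).item(),cv2.imread('pics/w3.png'),.111,(285,215,360,296))
im=cv2.imread('pics/w3.png');print(im[235:295:3,325].tolist())
E
```

```text
((324.0, 271.0), (36.0, 52.0), 90.0)
[[ 0.4701 -0.305   0.111 ]
 [ 0.4796 -0.2771  0.111 ]
 [ 0.501  -0.2839  0.111 ]
 [ 0.4912 -0.3126  0.111 ]] [ 0.48546321 -0.29465663  0.111     ]
0.029416530810887975 71.17854588288976
0.02242599642369658 -17.413916069091762
0.03042177399079448 -108.8241997731625
0.022422376255333852 160.01739761569996
[[50, 144, 194], [48, 144, 193], [46, 143, 190], [49, 145, 195], [46, 142, 191], [48, 143, 191], [67, 205, 241], [105, 254, 255], [89, 245, 255], [91, 247, 255], [91, 249, 255], [87, 243, 255], [85, 242, 255], [86, 242, 255], [86, 242, 255], [85, 242, 255], [86, 242, 255], [86, 243, 255], [86, 230, 254], [87, 144, 227]]
```

Run:
```python
from wt import *
w=np.array([.4859,-.2948]);a=np.radians(-18.6);ax=np.array([np.cos(a),np.sin(a)])
k=camT('wrist',np.load('o3.npy',allow_pickle=True).item())
for u in [(325,220),(325,252),(325,289)]: print([ (onz(k,u,z)[:2]-w)@ax for z in (.046,.111)])
k=camT('wrist',np.load('o1.npy',allow_pickle=True).item())
for u in [(322,211),(322,219),(322,249)]: print([ (onz(k,u,z)[:2]-w)@ax for z in (.046,.111)])
```

```text
[np.float64(-0.013674760701044833), np.float64(-0.030953920451842695)]
[np.float64(0.011374543128187024), np.float64(-0.01226838805703921)]
[np.float64(0.04223482479053983), np.float64(0.010751844227489581)]
[np.float64(0.0013840470681264544), np.float64(0.01730601484021781)]
[np.float64(-0.006337345062213632), np.float64(0.011120727249080626)]
[np.float64(-0.036317374099352075), np.float64(-0.012895032921511418)]
```

Emit:
{"op": "apply_moves", "data": {
  "rows": [
    [2.5,1.3,-20,0,0,0,0],
    [0,0,-25,0,0,0,0],
    [0,0,-20,0,0,0,0],
    [0,0,-7,0,0,0,0],
    [0,0,0,0,0,0,0.5],
    [0,0,0,0,0,0,1],
    [0,0,0,0,0,0,1],
    [0,0,0,0,0,0,1],
    [0,0,0,0,0,0,1]
  ],
  "grip_force": 30
}}

```text
time: 6.92
ee_pos: [0.4879, -0.2947, 0.1072]
tcp_rot: [-180.0, 0.1, 161.5]
wrist_force: [0.0, 0.3, 6.4]
opening: 0.029
```

Run:
```python
from h import *
o=get_obs();print(o['time'],o['ee_pos'],o['tcp_rot'],o['wrist_force'],o['opening'])
im=camera('wrist')[:,:,::-1];cv2.imwrite('pics/w4.png',im);np.save('o4.npy',o,allow_pickle=True)
```

```text
6.925 [ 0.48790412 -0.29467973  0.10722145] [-1.79971497e+02  8.43326615e-02  1.61471474e+02] [0.04449029 0.32040792 6.38247789] 0.028991126501279166
```

View pics/w4.png

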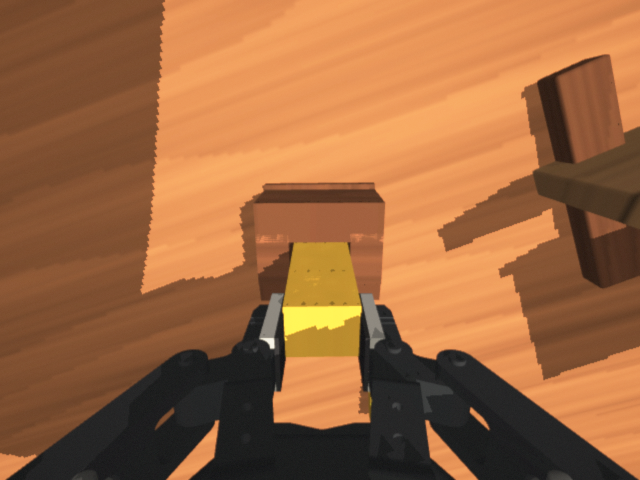

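Emit:
{"op": "apply_moves", "data": {
  "rows": [
    [0,0,15,0,0,0,1],
    [0,0,25,0,0,0,1],
    [0,0,30,0,0,0,1],
    [0,0,35,0,0,0,1],
    [0,0,35,0,0,0,1],
    [0,0,35,0,0,0,1],
    [1.5,20,0,0,0,2,1],
    [1.5,36,0,0,0,2.4,1],
    [1.5,36,0,0,0,2.4,1],
    [1.5,36,0,0,0,2.4,1],
    [1.5,36,0,0,0,2.4,1],
    [1.5,36,0,0,0,2.4,1],
    [1.5,36,0,0,0,2.4,1],
    [1.5,36,0,0,0,2.4,1],
    [1.5,36,0,0,0,2.4,1],
    [1.5,28,0,0,0,2.6,1],
    [0,10,0,0,0,0,1],
    [0,0,0,0,0,0,1]
  ]
}}

```text
time: 9.22
ee_pos: [0.5021, 0.0521, 0.2809]
tcp_rot: [-180.0, -0.0, -174.7]
wrist_force: [-0.6, -0.3, -1.4]
opening: 0.0296
```

Run:
```python
from h import *
o=get_obs();print(o['time'],o['ee_pos'],o['tcp_rot'],o['wrist_force'],o['opening'])
im=camera('wrist')[:,:,::-1];cv2.imwrite('pics/w5.png',im);np.save('o5.npy',o,allow_pickle=True)
```

```text
9.225 [0.50214046 0.05207766 0.2808645 ] [-1.79992842e+02 -4.88667754e-02 -1.74676666e+02] [-0.55872223 -0.25276291 -1.36799194] 0.029585871475385873
```

View pics/w5.png

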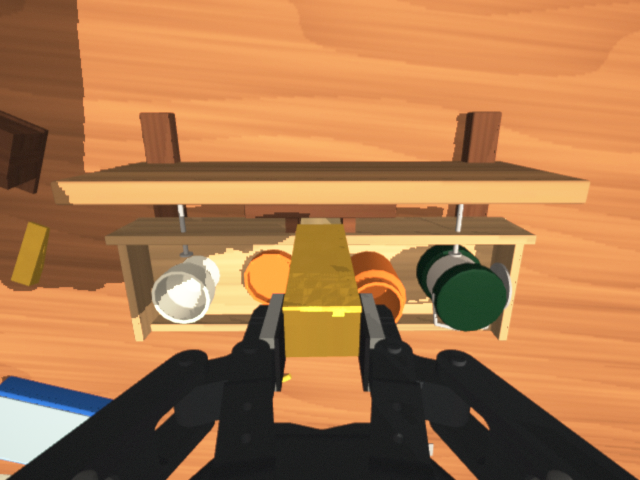

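Run:
```python
import cv2
a=cv2.imread('pics/w5.png')
cv2.imwrite('pics/w5z.png',cv2.resize(a[195:255,225:420],None,fx=4,fy=4,interpolation=cv2.INTER_CUBIC))
cv2.imwrite('pics/w5y.png',cv2.resize(a[215:365,255:385],None,fx=4,fy=4,interpolation=cv2.INTER_CUBIC))
```

```text
(no output)
```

View pics/w5z.png

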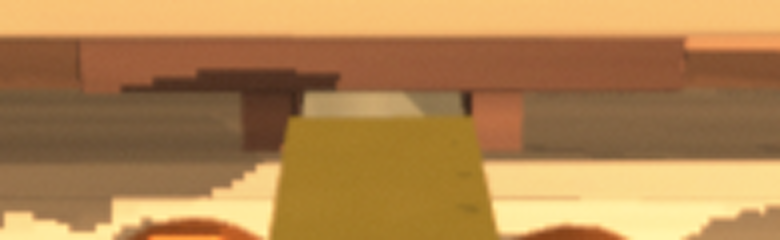

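View pics/w5y.png

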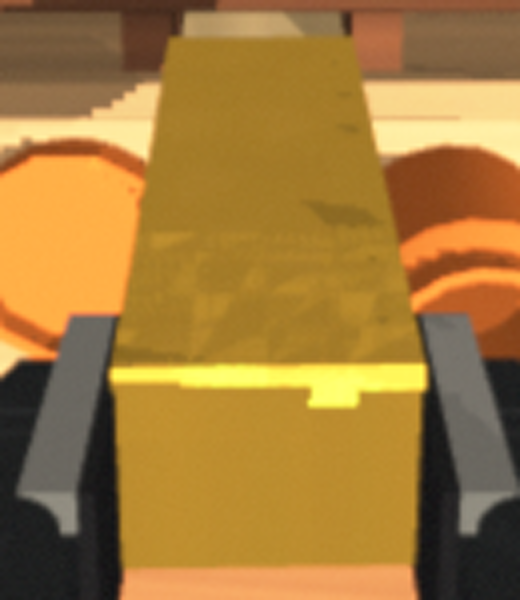

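Run:
```python
from h import *
o=np.load('o5.npy',allow_pickle=True).item();k=camT('wrist',o)
def f(u,z,s=4,off=(225,195)): return onz(k,(np.array(u)+.5)/s-.5+off,z)
a,b=f((80,93),.13),f((684,93),.13);d=b-a
print(a,b,np.linalg.norm(d),(a+b)/2,np.degrees(np.arctan2(-d[0],d[1])))
m=(a+b)/2; y=d/np.linalg.norm(d); x=np.array([y[1],-y[0],0])
i1,i2=f((300,93),.13),f((471,93),.13);print('cheeks',i1,i2,np.linalg.norm(i1-i2),((i1+i2)/2-m)@y)
m2=np.array([.4945,.0505,.13])
zt=o['ee_pos'][2]+.0038
for n,u,off,z in [('bot',(288,117),(225,195),zt-.105),('bot',(472,117),(225,195),zt-.105),('topL',(110,367),(255,215),zt),('topR',(428,367),(255,215),zt),('back',(120,567),(255,215),zt),('back',(416,567),(255,215),zt)]:
  p=f(u,z,4,off); print(n,p.round(4),'rel',((p-m)@x*1e3).round(2),((p-m)@y*1e3).round(2))
p=o['ee_pos'];print('tcp rel',(p-m)@x,(p-m)@y)
```

```text
[ 0.50067219 -0.00913242  0.13      ] [0.48963597 0.11027999 0.13      ] 0.11992131939275445 [0.49515408 0.05057379 0.13      ] 5.2803374272433645
cheeks [0.49665146 0.03437206 0.13      ] [0.49352698 0.06817908 0.13      ] 0.033951092625824915 0.0007047777297218466
bot [0.4876 0.0347 0.1797] rel -9.0 -15.12
bot [0.4848 0.0647 0.1797] rel -9.0 15.01
topL [0.4905 0.0364 0.2847] rel -5.95 -13.65
topR [0.4877 0.0665 0.2847] rel -5.96 16.55
back [0.5128 0.0387 0.2847] rel 16.44 -13.43
back [0.51   0.0681 0.2847] rel 16.43 16.12
tcp rel 0.007095128449362299 0.0008545439707183841
```

Emit:
{"op": "apply_moves", "data": {
  "rows": [
    [5,0.5,0,0,0,0,1],
    [5.5,0.5,0,0,0,0,1],
    [0,0,-20,0,0,0,1],
    [0,0,-16,0,0,0,1],
    [0,0,-6,0,0,0,1],
    [0,0,0,0,0,0,1],
    [0,0,0,0,0,0,1]
  ]
}}

```text
time: 10.15
ee_pos: [0.5134, 0.0525, 0.24]
tcp_rot: [180.0, 0.1, -174.7]
wrist_force: [-0.2, -0.8, -0.2]
opening: 0.029
```

Run:
```python
from h import *
o=get_obs();print(o['time'],o['ee_pos'],o['tcp_rot'],o['wrist_force'],o['opening'])
im=camera('wrist')[:,:,::-1];cv2.imwrite('pics/w6.png',im);np.save('o6.npy',o,allow_pickle=True)
im=im.copy()
cv2.imwrite('pics/w6z.png',cv2.resize(im[180:370,225:420],None,fx=4,fy=3.15,interpolation=cv2.INTER_CUBIC))
im=camera('scene')[:,:,::-1];cv2.imwrite('pics/s6.png',im)
cv2.imwrite('pics/s6z.png',cv2.resize(im[90:330,220:520],None,fx=2.5,fy=2.5,interpolation=cv2.INTER_CUBIC))
```

```text
10.15 [0.5133593  0.0525463  0.24002356] [ 1.79998320e+02  5.72438253e-02 -1.74735609e+02] [-0.22071714 -0.7893649  -0.19221839] 0.028952922892400625
```

View pics/w6z.png

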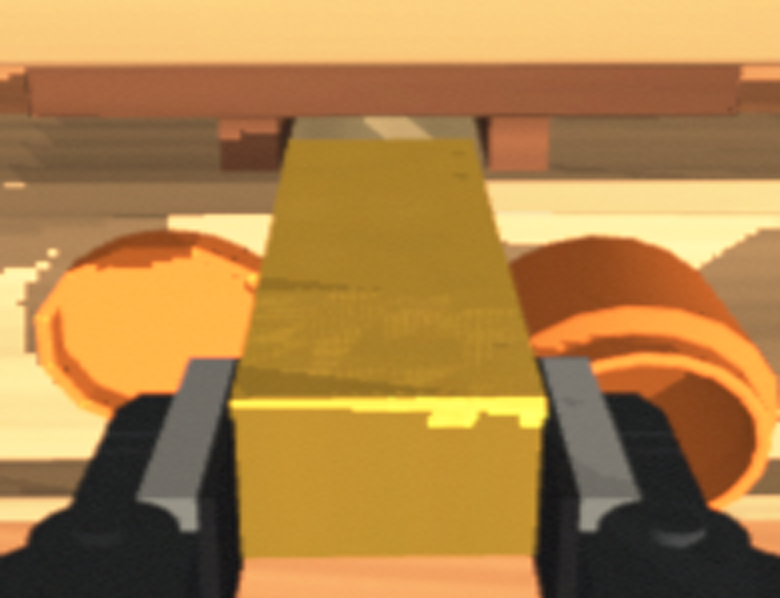

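View pics/s6z.png

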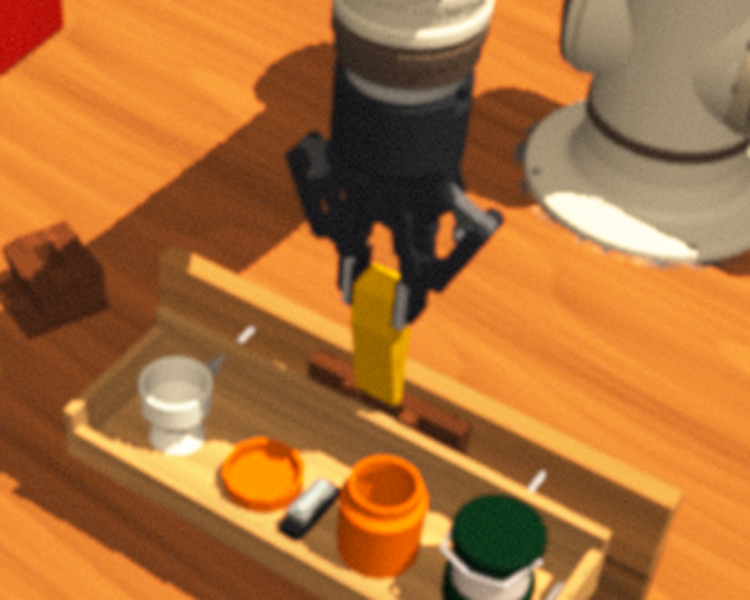

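Run:
```python
from h import *
o=np.load('o6.npy',allow_pickle=True).item();k=camT('wrist',o)
def f(u,z): return onz(k,((u[0]+.5)/4-.5+225,(u[1]+.5)/3.15-.5+180),z)
a,b=f((28,117),.13),f((741,116),.13);d=b-a
m=(a+b)/2; y=d/np.linalg.norm(d); x=np.array([y[1],-y[0],0])
print(m,np.linalg.norm(d),np.degrees(np.arctan2(-d[0],d[1])))
zt=o['ee_pos'][2]+.0038
for n,u,z in [('bot',(288,140),zt-.105),('bot',(482,140),zt-.105),('topL',(230,402),zt),('topR',(547,402),zt),('back',(243,555),zt),('back',(538,555),zt),('ch',(289,117),.13),('ch',(480,117),.13)]:
  p=f(u,z); print(n,p.round(4),'rel',((p-m)@x*1e3).round(2),((p-m)@y*1e3).round(2))
```

```text
[0.49495873 0.05066053 0.13      ] 0.12049005508919121 5.324242483190276
bot [0.4991 0.0352 0.1388] rel 2.71 -15.76
bot [0.4962 0.0669 0.1388] rel 2.76 16.0
topL [0.502  0.0369 0.2438] rel 5.79 -14.33
topR [0.4993 0.0669 0.2438] rel 5.84 15.8
back [0.5237 0.0395 0.2438] rel 27.57 -13.83
back [0.521  0.0688 0.2438] rel 27.62 15.62
ch [0.4965 0.0346 0.13  ] rel 0.08 -16.12
ch [0.4936 0.0668 0.13  ] rel 0.14 16.16
```

Emit:
{"op": "apply_moves", "data": {
  "rows": [
    [-2.3,-0.2,0,0.1,-0.9,0,1],
    [-2.4,-0.2,0,0.06,-0.8,0,1],
    [0,0,-6,0,0,0,1],
    [0,0,-6,0,0,0,1],
    [0,0,-6,0,0,0,1],
    [0,0,-4,0,0,0,1],
    [0,0,0,0,0,0,1]
  ]
}}

```text
time: 11.12
ee_pos: [0.5083, 0.0522, 0.2168]
tcp_rot: [180.0, 1.7, -174.7]
wrist_force: [0.8, 0.2, -0.5]
opening: 0.0293
```

Run:
```python
from h import *
o=get_obs();print(o['time'],o['ee_pos'],o['tcp_rot'],o['wrist_force'],o['torque'],o['opening'])
im=camera('wrist')[:,:,::-1];cv2.imwrite('pics/w7.png',im);np.save('o7.npy',o,allow_pickle=True)
cv2.imwrite('pics/w7z.png',cv2.resize(im[180:370,225:420],None,fx=4,fy=3.15,interpolation=cv2.INTER_CUBIC))
```

```text
11.125 [0.50830821 0.05218968 0.21681323] [ 179.99804907    1.67142771 -174.72594547] [ 0.83770381  0.1679058  -0.49353327] [ 0.07537963 -0.05172919  0.02559628] 0.029286049933216807
```

View pics/w7z.png

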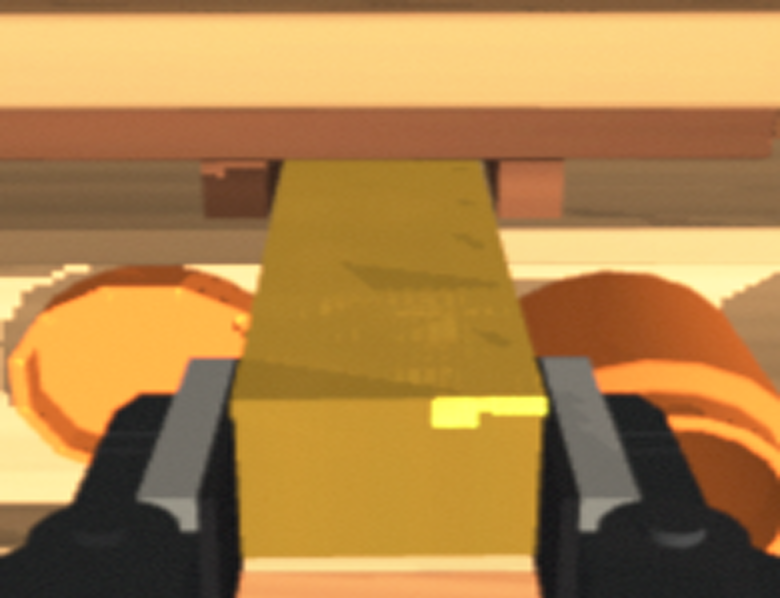

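Emit:
{"op": "apply_moves", "data": {
  "rows": [
    [0,0,-2,0,0,0,1],
    [0,0,-2,0,0,0,1],
    [0,0,-2,0,0,0,1]
  ]
}}

```text
time: 11.55
ee_pos: [0.5084, 0.0522, 0.2112]
tcp_rot: [180.0, 1.7, -174.7]
wrist_force: [-0.5, -0.7, -1.7]
opening: 0.0299
```

Emit:
{"op": "apply_moves", "data": {
  "rows": [
    [0,0,-2,0,0,0,1],
    [0,0,-2,0,0,0,1]
  ]
}}

```text
time: 11.8
ee_pos: [0.5083, 0.0522, 0.2071]
tcp_rot: [180.0, 1.7, -174.7]
wrist_force: [0.1, -0.8, -1.6]
opening: 0.0295
```

Emit:
{"op": "apply_moves", "data": {
  "rows": [
    [0,0,-2,0,0,0,1],
    [0,0,-2,0,0,0,1]
  ]
}}

```text
time: 12.05
ee_pos: [0.5084, 0.0522, 0.2032]
tcp_rot: [180.0, 1.7, -174.7]
wrist_force: [-0.8, -0.1, -1.2]
opening: 0.0296
```

Emit:
{"op": "apply_moves", "data": {
  "rows": [
    [0,0,-1,0,0,0,1],
    [0,0,-1,0,0,0,1]
  ]
}}

```text
time: 12.3
ee_pos: [0.5084, 0.0522, 0.2013]
tcp_rot: [180.0, 1.7, -174.7]
wrist_force: [-0.5, 0.3, 3.8]
opening: 0.0293
```

Emit:
{"op": "apply_moves", "data": {
  "rows": [
    [0,0,-1,0,0,0,1],
    [0,0,-1,0,0,0,1]
  ]
}}

```text
time: 12.55
ee_pos: [0.5085, 0.0522, 0.2003]
tcp_rot: [180.0, 1.8, -174.7]
wrist_force: [-2.9, -0.4, 7.9]
opening: 0.0295
```

Emit:
{"op": "apply_moves", "data": {
  "rows": [
    [0,0,-1,0,0,0,1],
    [0,0,-1,0,0,0,1]
  ]
}}

```text
time: 12.8
ee_pos: [0.5085, 0.0522, 0.1984]
tcp_rot: [180.0, 1.8, -174.7]
wrist_force: [-3.1, -0.3, 7.2]
opening: 0.0293
```

Emit:
{"op": "apply_moves", "data": {
  "rows": [
    [0,0,0,0,0,0,0.55],
    [0,0,0,0,0,0,0.5],
    [0,0,0,0,0,0,0.4],
    [0,0,0,0,0,0,0.4],
    [0,0,0,0,0,0,0.4]
  ]
}}

```text
time: 13.42
ee_pos: [0.5084, 0.0522, 0.1972]
tcp_rot: [180.0, 1.7, -174.7]
wrist_force: [0.2, 0.0, -0.1]
opening: 0.0513
```

Run:
```python
from h import *
o=get_obs();print(o['time'],o['ee_pos'],o['tcp_rot'],o['wrist_force'],o['torque'],o['opening'])
im=camera('wrist')[:,:,::-1];cv2.imwrite('pics/w8.png',im);np.save('o8.npy',o,allow_pickle=True)
im=camera('scene')[:,:,::-1]
cv2.imwrite('pics/s8z.png',cv2.resize(im[90:330,220:520],None,fx=2.5,fy=2.5,interpolation=cv2.INTER_CUBIC))
```

```text
13.425 [0.50836037 0.05221742 0.19724066] [ 179.99819114    1.70301779 -174.72451353] [ 0.19019761  0.03498172 -0.10891496] [-0.01145057  0.03277028 -0.02014524] 0.05133248811808492
```

View pics/w8.png

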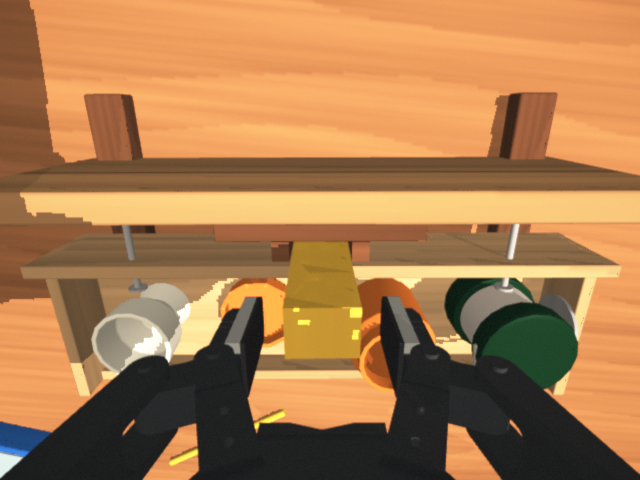

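View pics/s8z.png

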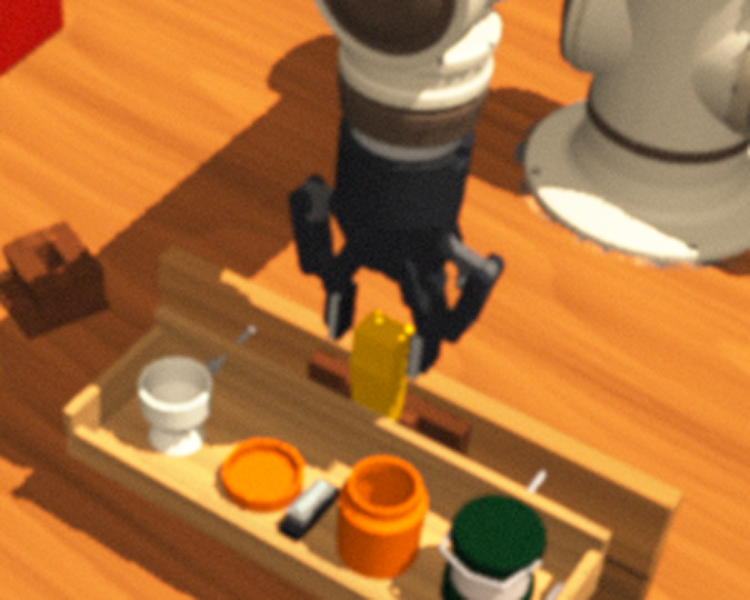

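Emit:
{"op": "apply_moves", "data": {
  "rows": [
    [0,0,10,0,0,0,0.4],
    [0,0,15,0,0,0,0.4],
    [0,0,20,0,0,0,0.4],
    [-1,0,5,-0.08,0.9,0,1],
    [-1,0,0,-0.08,0.8,0,1],
    [0,0,0,0,0,0,1],
    [0,0,0,0,0,0,1],
    [0,0,0,0,0,0,1],
    [0,0,0,0,0,0,1]
  ]
}}

```text
time: 14.65
ee_pos: [0.5063, 0.0522, 0.2472]
tcp_rot: [180.0, -0.0, -174.7]
wrist_force: [-0.4, 0.4, 0.0]
opening: 0.0002
```

Run:
```python
from h import *
o=get_obs();print(o['time'],o['ee_pos'],o['tcp_rot'],o['wrist_force'],o['torque'],o['opening'])
im=camera('wrist')[:,:,::-1];cv2.imwrite('pics/w9.png',im);np.save('o9.npy',o,allow_pickle=True)
```

```text
14.65 [0.50626143 0.05221439 0.2472018 ] [ 1.79999212e+02 -4.58547468e-03 -1.74724588e+02] [-0.36853398  0.40602439  0.04879343] [-0.02352733  0.02659488 -0.02767799] 0.000224652326398597
```

View pics/w9.png

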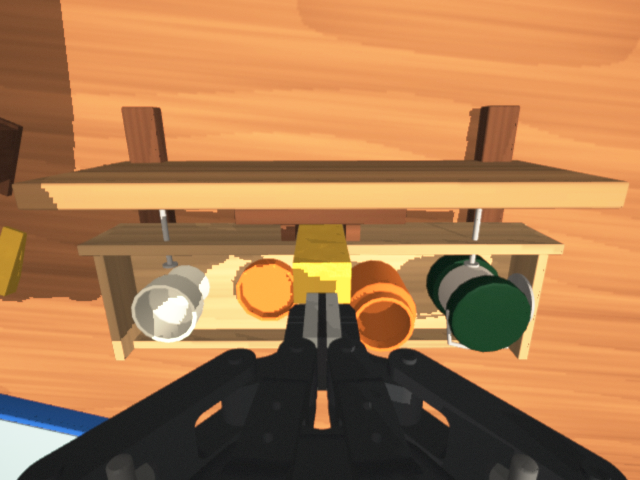

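Emit:
{"op": "apply_moves", "data": {
  "rows": [
    [0,0,-12,0,0,0,1],
    [0,0,-10,0,0,0,1],
    [0,0,-2,0,0,0,1],
    [0,0,-1,0,0,0,1]
  ]
}}

```text
time: 15.2
ee_pos: [0.5063, 0.0522, 0.2221]
tcp_rot: [-180.0, -0.0, -174.7]
wrist_force: [1.6, -0.1, -0.1]
opening: -0.0005
```

Emit:
{"op": "apply_moves", "data": {
  "rows": [
    [0,0,-1,0,0,0,1],
    [0,0,-1,0,0,0,1]
  ]
}}

```text
time: 15.45
ee_pos: [0.5065, 0.0522, 0.2205]
tcp_rot: [180.0, 0.0, -174.7]
wrist_force: [0.4, 0.2, 0.3]
opening: -0.0001
```

Emit:
{"op": "apply_moves", "data": {
  "rows": [
    [0,0,-1,0,0,0,1],
    [0,0,-1,0,0,0,1]
  ]
}}

```text
time: 15.7
ee_pos: [0.5065, 0.0522, 0.2188]
tcp_rot: [-180.0, 0.1, -174.7]
wrist_force: [-1.5, -0.7, 7.4]
opening: 0.0001
```

Emit:
{"op": "apply_moves", "data": {
  "rows": [
    [0,0,-1,0,0,0,1],
    [0,0,-1,0,0,0,1]
  ]
}}

```text
time: 15.95
ee_pos: [0.5066, 0.0521, 0.2174]
tcp_rot: [-180.0, 0.1, -174.7]
wrist_force: [-2.3, -0.4, 8.3]
opening: -0.0002
```

Emit:
{"op": "apply_moves", "data": {
  "rows": [
    [0,0,-1,0,0,0,1],
    [0,0,-1,0,0,0,1],
    [0,0,-1,0,0,0,1]
  ]
}}

```text
time: 16.32
ee_pos: [0.5065, 0.0522, 0.2145]
tcp_rot: [-180.0, 0.1, -174.7]
wrist_force: [-1.8, -1.0, 8.6]
opening: 0.0001
```

Emit:
{"op": "apply_moves", "data": {
  "rows": [
    [0,0,-1,0,0,0,1],
    [0,0,-1,0,0,0,1],
    [0,0,-1,0,0,0,1]
  ]
}}

```text
time: 16.7
ee_pos: [0.5065, 0.0522, 0.2116]
tcp_rot: [-180.0, 0.1, -174.7]
wrist_force: [-2.3, -1.9, 8.3]
opening: -0.0004
```

Emit:
{"op": "apply_moves", "data": {
  "rows": [
    [0,0,-1,0,0,0,1],
    [0,0,-1,0,0,0,1]
  ]
}}

```text
time: 16.95
ee_pos: [0.5065, 0.0522, 0.2096]
tcp_rot: [-180.0, 0.1, -174.7]
wrist_force: [-1.7, 0.6, 9.4]
opening: -0.0004
```

Emit:
{"op": "apply_moves", "data": {
  "rows": [
    [0,0,-1,0,0,0,1],
    [0,0,-1,0,0,0,1]
  ]
}}

```text
time: 17.2
ee_pos: [0.5065, 0.0522, 0.2076]
tcp_rot: [-180.0, 0.1, -174.7]
wrist_force: [-2.8, -0.9, 9.2]
opening: -0.0002
```

Emit:
{"op": "apply_moves", "data": {
  "rows": [
    [0,0,-0.7,0,0,0,1],
    [0,0,-0.7,0,0,0,1]
  ]
}}

```text
time: 17.45
ee_pos: [0.5065, 0.0522, 0.2063]
tcp_rot: [-180.0, 0.1, -174.7]
wrist_force: [-3.4, -0.2, 9.9]
opening: -0.0001
```

Emit:
{"op": "apply_moves", "data": {
  "rows": [
    [0,0,-0.7,0,0,0,1],
    [0,0,-0.7,0,0,0,1]
  ]
}}

```text
time: 17.7
ee_pos: [0.5065, 0.0522, 0.2049]
tcp_rot: [-180.0, 0.1, -174.7]
wrist_force: [-2.7, -0.5, 9.4]
opening: 0.0001
```

Emit:
{"op": "apply_moves", "data": {
  "rows": [
    [0,0,-0.7,0,0,0,1],
    [0,0,-0.7,0,0,0,1]
  ]
}}

```text
time: 17.95
ee_pos: [0.5065, 0.0522, 0.2035]
tcp_rot: [180.0, 0.1, -174.7]
wrist_force: [-2.7, -0.8, 10.1]
opening: 0.0001
```

Emit:
{"op": "apply_moves", "data": {
  "rows": [
    [0,0,-0.5,0,0,0,1],
    [0,0,-0.5,0,0,0,1]
  ]
}}

```text
time: 18.2
ee_pos: [0.5065, 0.0522, 0.2025]
tcp_rot: [180.0, 0.1, -174.7]
wrist_force: [-4.0, -0.4, 10.1]
opening: 0.0001
```

Emit:
{"op": "apply_moves", "data": {
  "rows": [
    [0,0,-0.5,0,0,0,1],
    [0,0,-0.5,0,0,0,1]
  ]
}}

```text
time: 18.45
ee_pos: [0.5065, 0.0522, 0.2016]
tcp_rot: [-180.0, 0.1, -174.7]
wrist_force: [-3.2, 0.1, 10.2]
opening: 0.0
```

Emit:
{"op": "apply_moves", "data": {
  "rows": [
    [0,0,-0.5,0,0,0,1],
    [0,0,-0.5,0,0,0,1]
  ]
}}

```text
time: 18.7
ee_pos: [0.5065, 0.0522, 0.2012]
tcp_rot: [180.0, 0.2, -174.7]
wrist_force: [-4.2, -0.5, 17.1]
opening: 0.0003
```

Emit:
{"op": "apply_moves", "data": {
  "rows": [
    [0,0,-0.5,0,0,0,1],
    [0,0,-0.5,0,0,0,1]
  ]
}}

```text
time: 18.95
ee_pos: [0.5065, 0.0522, 0.201]
tcp_rot: [180.0, 0.2, -174.7]
wrist_force: [-6.9, -0.3, 22.4]
opening: 0.0
```

Emit:
{"op": "apply_moves", "data": {
  "rows": [
    [0,0,0,0,0,0,1],
    [0,0,0,0,0,0,1]
  ]
}}

```text
time: 19.2
ee_pos: [0.5066, 0.0522, 0.201]
tcp_rot: [180.0, 0.2, -174.7]
wrist_force: [-6.2, -0.8, 19.1]
opening: -0.0002
```

Emit:
{"op": "apply_moves", "data": {
  "rows": [
    [0,0,1,0,0,0,1],
    [0,0,1,0,0,0,1],
    [0,0,2,0,0,0,1],
    [0,0,10,0,0,0,1],
    [0,0,20,0,0,0,1],
    [0,0,25,0,0,0,1],
    [0,0,0,0,0,0,1],
    [0,0,0,0,0,0,1]
  ]
}}

```text
time: 20.2
ee_pos: [0.5064, 0.0522, 0.2567]
tcp_rot: [180.0, -0.0, -174.7]
wrist_force: [-0.0, -0.3, 0.2]
opening: -0.0003
```

Run:
```python
from h import *
o=get_obs();print(o['time'],o['ee_pos'],o['tcp_rot'],o['wrist_force'],o['torque'],o['opening'])
im=camera('wrist')[:,:,::-1];cv2.imwrite('pics/w10.png',im);np.save('o10.npy',o,allow_pickle=True)
im=camera('scene')[:,:,::-1];cv2.imwrite('pics/s10.png',im)
cv2.imwrite('pics/s10z.png',cv2.resize(im[90:330,220:520],None,fx=2.5,fy=2.5,interpolation=cv2.INTER_CUBIC))
```

```text
20.2 [0.50638361 0.05221586 0.25665654] [ 1.79999605e+02 -2.56707053e-02 -1.74725517e+02] [-0.00439706 -0.30513058  0.23612932] [ 0.00266562  0.02563617 -0.01584697] -0.00027956585098406133
```

View pics/w10.png

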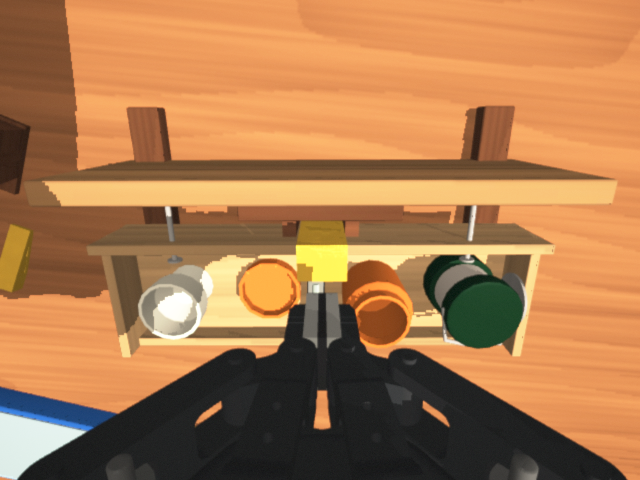

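View pics/s10z.png

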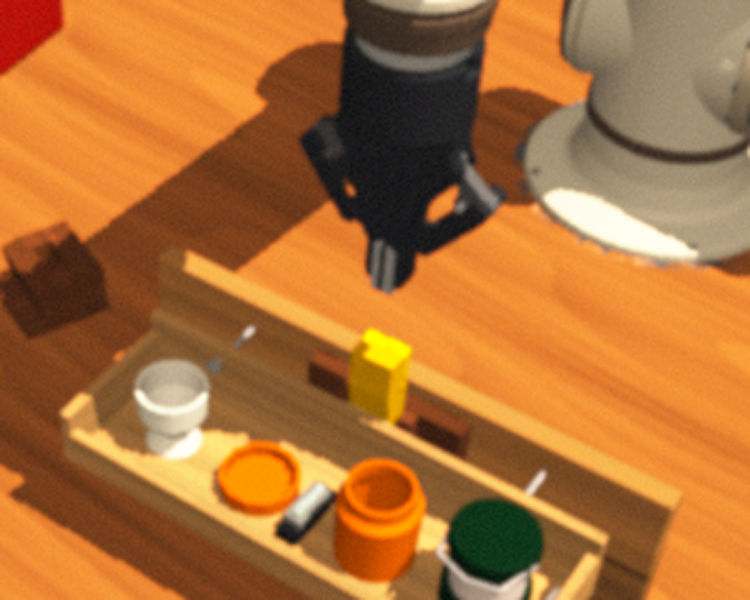

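Run:
```python
import cv2,numpy as np
r=[]
for n in ('w9','w10'):
    a=cv2.imread(f'pics/{n}.png'); r.append(cv2.resize(a[195:275,440:520],None,fx=5,fy=5,interpolation=cv2.INTER_CUBIC))
cv2.imwrite('pics/cmp.png',np.hstack(r))
```

```text
(no output)
```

View pics/cmp.png

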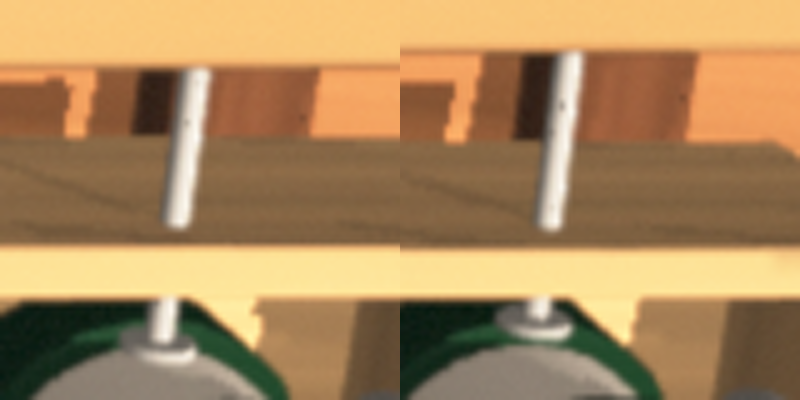

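Run:
```python
from h import *
im=cv2.imread('pics/w10.png')
c=cv2.resize(im[195:300,255:385],None,fx=5,fy=5,interpolation=cv2.INTER_CUBIC);cv2.imwrite('pics/w10z.png',c)
a=camera('top')[:,:,::-1];b=cv2.imread('pics/top0.png')
cv2.imwrite('pics/tcmp.png',np.vstack([cv2.resize(x[200:300,190:390],None,fx=3.9,fy=2.9,interpolation=cv2.INTER_CUBIC) for x in (b,a)]))
# shelf shift between two top images along image rows (jar/eggcup region mask by phase correlation on shelf area)
g=lambda x: cv2.cvtColor(np.ascontiguousarray(x[203:262,200:362]),cv2.COLOR_BGR2GRAY).astype(np.float64)
print(cv2.phaseCorrelate(g(b),g(a),cv2.createHanningWindow((162,59),cv2.CV_64F)))
```

```text
((-0.28745174714843813, -1.8707610471689833), 0.28187670181849767)
```

View pics/w10z.png

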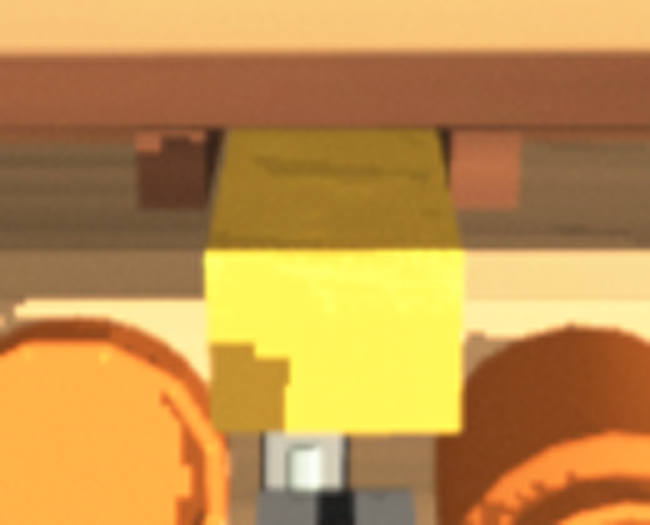

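View pics/tcmp.png

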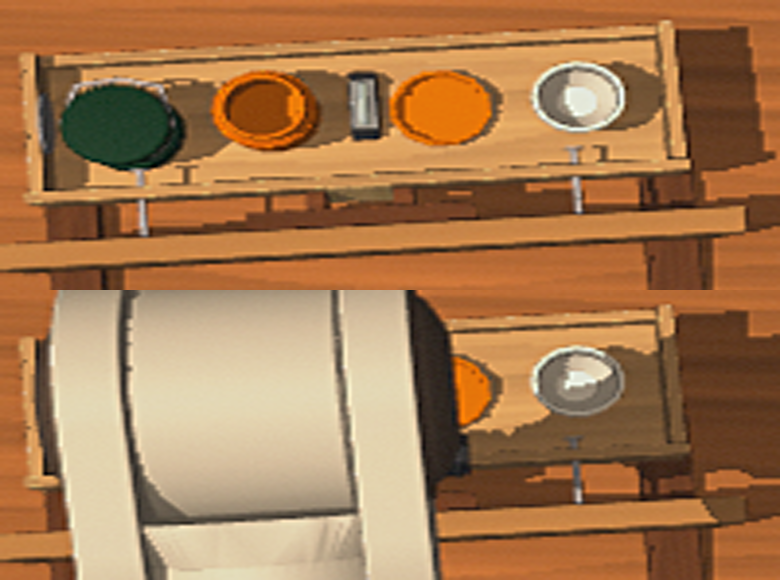

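Run:
```python
from h import *
for n in ('2','5','6','8','9','10'):
    o=np.load(f'o{n}.npy',allow_pickle=True).item();k=camT('wrist',o)
    im=cv2.cvtColor(cv2.imread(f'pics/w{n}.png'),cv2.COLOR_BGR2GRAY).astype(float)
    res=[]
    for c in (100,215,225,405,410,420,425,430,435,440,445):
        p=im[150:290,c]; g=np.diff(p)
        pk=[(i+150.5,round(g[i])) for i in range(len(g)) if abs(g[i])>22]
        if c in(425,225): print(n,c,pk)
```

```text
2 225 [(188.5, -25), (189.5, -42), (221.5, 23), (222.5, 49), (246.5, -45), (247.5, -31), (287.5, 34), (288.5, 47)]
2 425 [(172.5, -23), (173.5, -53), (174.5, -30), (206.5, 43), (207.5, 39), (231.5, -48), (232.5, -26), (263.5, 54), (264.5, 38), (273.5, -38), (274.5, -29)]
5 225 [(160.5, -35), (161.5, -40), (180.5, 59), (181.5, 30), (203.5, -54), (204.5, -28), (251.5, 59)]
5 425 [(160.5, -48), (161.5, -47), (180.5, 57), (207.5, -41), (208.5, -33), (234.5, 65), (235.5, 34), (245.5, -39), (246.5, -43), (250.5, -29), (251.5, -42), (252.5, -28)]
6 225 [(153.5, -45), (154.5, -26), (172.5, 54), (173.5, 31), (204.5, -41), (205.5, -34), (266.5, 52)]
6 425 [(152.5, -49), (153.5, -49), (171.5, 35), (172.5, 49), (204.5, -41), (205.5, -32), (236.5, 68), (237.5, 32), (249.5, -34), (250.5, -44)]
8 225 [(156.5, -35), (157.5, -41), (190.5, 33), (191.5, 43), (223.5, -37), (224.5, -27), (280.5, 67), (282.5, -36), (283.5, -45)]
8 425 [(156.5, -53), (157.5, -41), (190.5, 43), (191.5, 32), (223.5, -42), (224.5, -26), (264.5, 32), (265.5, 65), (276.5, -25), (277.5, -36)]
9 225 [(159.5, -26), (160.5, -42), (182.5, 58), (208.5, -48), (209.5, -27), (260.5, 57)]
9 425 [(159.5, -48), (160.5, -49), (181.5, 54), (182.5, 35), (207.5, -23), (209.5, -28), (210.5, -35), (243.5, 52), (244.5, 42), (255.5, -36), (256.5, -41)]
10 225 [(158.5, -24), (159.5, -43), (179.5, 39), (180.5, 43), (211.5, -42), (212.5, -31), (256.5, 65)]
10 425 [(158.5, -51), (159.5, -47), (179.5, 60), (180.5, 24), (204.5, -28), (211.5, -40), (212.5, -33), (243.5, 23), (244.5, 68), (253.5, -26), (255.5, -29), (256.5, -33), (270.5, -27), (271.5, -25), (272.5, -23)]
```

Run:
```python
from h import *
D={'2':(207,263.9,274),'5':(180.6,234.8,246),'6':(172.1,236.8,250.1),'8':(190.9,265.2,277.1),'9':(181.9,243.9,256),'10':(179.7,244.3,255.7)}
s=np.radians(5.3);x=np.array([np.cos(s),np.sin(s),0])
for n,(a,b,c) in D.items():
    o=np.load(f'o{n}.npy',allow_pickle=True).item();k=camT('wrist',o)
    A,B,C=onz(k,(425,a),.142)@x,onz(k,(425,b),.130)@x,onz(k,(425,c),.13)@x
    print(n,round((B-A)*1e3,2),round((C-A)*1e3,2))
```

```text
2 45.72 53.77
5 45.51 55.07
6 45.78 55.52
8 46.17 53.79
9 46.19 55.43
10 49.69 58.73
```

Run:
```python
from workcell import *
print(get_obs()['wrist_force'],get_obs()['time']); print(job_done())
```

```text
[ 0.48975155  0.24227578 -0.44143935] 20.35
the job is handed in; nothing more can be done
None
```

I took the wedge from its stand and lowered it into the slot, flat face to the batten. I let it go while it hung by its taper, about 33 mm deep. I then pushed it down with the shut fingers and handed the job in at 20.4 s; no verdict was given.

- **Driving:** the push rose from about 7 N to 10 N over some 18 mm. It then climbed steeply to 22 N with almost no further movement, so I stopped there, at about 51 mm deep. The highest reading was 22.4 N, below the 27 N that would split the batten.
- **Wedge:** the last pictures show it upright and centred in the slot. The fingers were about 55 mm above it and the wrist force was close to zero.
- **Shelf:** the wrist pictures show it moved out about 4.0 mm from where it started, 3.5 mm of that during the drive. I could not read its position directly. That it sits at the full 5 mm rests on the steep stop and on about 1 mm of play already taken up at the start.
- **Things on the shelf:** they look upright and unmoved apart from riding along with the shelf.
- **Checks that disagreed:**
  - The top camera placed the wedge and slot about 2–3 mm off in y from the wrist camera. I used the wrist camera.
  - The wedge leaned about 1.7° in the grip. I corrected that before lowering it in.
  - The nail heads still look clear of the shelf back in the last wrist picture, and I could not settle whether they touch it.

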